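# Stretch the sprung tape over an offcut and lock it

### The job

Take the tape measure off its block, hook its end over the far end of the timber offcut that butts against the wooden tape shoe, and back the tape away over the offcut against its spring until the case drops fully home in the shoe's pocket. Let go, so that the tape stays stretched with its hook on the offcut, and then press the lock button on the case down until you feel the brake bite firmly, without leaning on it hard. Handle everything gently: do not knock the offcut away from the shoe or disturb the other things lying around.

Things in the scene. Friction and masses are not known exactly. Their poses are not given: they have to be found in the camera images.
- tape: grey tape measure upright on its base, 0.33 kg; case 80 mm long (x), 36 wide (y), 62 high (z); above 44 mm height only from x = -38 to +22 mm. Origin: centre of the case's underside; +x is the front, where the blade comes out. Grip across the 36 mm. It starts standing on the block, parallel to it, its front just past the block's end
- blade: steel blade 19 mm wide; it pulls out straight along the tape's +x, up to 165 mm; a spring draws it back with 3 N (in) to 5 N (150 mm out). Origin: where the inner (case-side) face of the end hook meets the blade's underside, mid width; axes as the tape's. Fully in, the origin is 46 mm ahead of the tape's origin and 7.5 mm above the case's underside
- lock: black lock button 22 x 16 mm on the case. Origin: centre of its top face, at first 78 mm above the case's underside, at x = -10 mm of the tape. Slides down against 9 N friction, stays where left. Its hidden brake meets the blade after 3 to 11 mm (varies, unseen); then the force rises steeply, about 8 N per mm. 15 to 20 N gives a firm bite; over 26 N is too hard
- shoe: plywood tape shoe fixed to the table. Origin: centre of its underside, below mid pocket; +x points to the offcut. Pocket floor at z = 26 mm, x = -44 to +44 mm, 42 mm wide. Front sill x = 44 to 54 mm, top z = 31 mm: the case slides over it and rests behind it. Rear wall inner face x = -44 mm, top z = 46 mm. Side walls 8 mm thick, tops z = 40 mm, short flared cheeks at the sill
- work: timber offcut 45 x 140 x 32 mm lying flat, loose (0.1 kg), its near end butting against the front of the shoe's sill, in line with the shoe. Origin: centre of its underside; its long side is its y axis. Its far end lies 194.5 mm from the shoe's origin along the shoe's +x, its top at z = 32 mm
- block: timber offcut 60 x 90 x 30 mm lying flat, on which the tape stands at the start; long side is its y axis. Origin: centre of its underside
- bystander_knob: black star knob with a steel stud, 48 x 46 x 62 mm, standing on the table; leave alone
- bystander_square: try square 130 x 191 x 21 mm lying on the table; leave alone
- bystander_flange: steel flange, disc 66 mm across and 13 mm high, lying on the table; leave alone
- hook_tip (a point): lowest point of the blade's end hook (plate 20 mm wide, 2.5 mm thick), on its inner face, 14.5 mm below the blade's origin, so 7 mm lower than the underside of the case
Mind the look-alikes: they are no part of the job. Of the things that look like the tape, the larger one is meant.

How it is judged:
By the outcome, as a careful person would: the job done as asked, in the order asked, and still so for the second after the job is handed in, with the robot touching nothing.
It also fails if it takes over 53 s, if anything falls off the work surface, if the arm or the gripper's body presses on something with over 40 N, if the wrist force passes 120 N, or if a joint passes its speed limit or range.

### The arm

A 7-joint arm with a two-finger parallel gripper is mounted at the origin on a cart in front of the work surface, level with it; the furniture and walls round the work are solid. World frame = base frame: x ahead of the robot, y to its left, z up, the work surface at z = 0. Lengths are in m, angles in rad, forces in N, time in s.
With the tool pointing down it reaches from about 0.35 to 0.9 m from the base axis. Payload 8.1 kg.
Tool frame: the origin (TCP) lies at the very end of the fingers, on their centre line; the grasp point (between the pads) lies 19 mm behind it (arm.tcp_to_grasp is the z of the grasp point in the tool frame, in m); z points along the fingers, y is the line along which they close (so a half turn about z gives the same grasp; the last joint's range is limited). The gripper opens to 92 mm and grips with 3 to 60 N. Pads are 19 mm wide; open, the fingers measure 130 mm over their backs; the gripper's body (75 mm by 190 mm) begins 47 mm behind the grasp point.
Start: joints at [-1.445, 0.434, 0.025, 1.573, -0.012, 1.134, -0.075], TCP at [0.142, 0.609, 0.227] pointing down, gripper open.
Joint ranges: [-2.62, 2.62], [-0.44, 2.09], [-1.27, 1.32], [0.08, 2.57], [-1.32, 4.46], [0.12, 2], [-2.74, 2.74]. Speed limits (rad/s): [2.22, 2.22, 3.01, 3.01, 3.14, 3.14, 3.14].

### API

Orientations are given as a rotation vector (axis times angle).
In Python, from cell import readout, vision, sign_off, arm gives the robot as it stands. The module is installed in compiled form; this text tells all that it offers.
- The arm moves only by the shell command python3 -m creep 'ROWS' [FORCE]. ROWS is JSON, a list of rows, each a list of 5 numbers: the shift along the tool's x, y, z in units of 4 cm (1.0 is 4 cm), then the turn about the tool's z in units of 4 degrees (1.0 is 4 degrees), then the opening, from 0 (shut) to 1 (fully open). A call has 1 to 12 rows; each row shifts and turns the commanded pose from where the row before left it, along the tool's axes as they then stand; what a row does not reach is not made up. A row lasts 1/8 s, in which the tool goes at most 62.5 mm and 10.7 degrees, less where a joint would pass 70% of its speed; a pose out of reach is approached as far as the arm can. A call with a number of a shift or a turn outside -1 to 1 is refused whole. A call with a gripper value outside its range is refused whole. The fingers move at their own pace and stop on an object; FORCE is the grip in N (left out, the last holds). Time passes only in rows, so rows that do not move let the fingers close. It gives the time, the measured TCP pose, the force, the opening and the grip force at its end, in the units of the state.
- readout.observe(): the state, without advancing time (a new reading comes with each control period).
- vision.get_image(name): name is "scene" or "top" or "wrist"; returns a dict with "pixels" (384x512x3 uint8, blue, green, red), "z_map" (384x512 float32, m along the optical axis (not along the pixel's ray), 0 where there is no reading), "camera_matrix" (3x3 intrinsics, pixels), "k1" (the pictures are not rectified: a ray, as slopes to the right and down, at radius r is drawn at 1 + k1 r^2 times it, then the intrinsics apply), "position" and "rotation" of the camera in the world. Camera axes: x right, y up, looking along -z (the intrinsics and any distortion apply to the point x, -y, -z); pixel columns grow to the right and rows downward; lengths in m; the calibration is good to about 2 mm. A picture is of the moment at which its call begins.
- sign_off(): hands the job in; it is judged then, once.
The state is a dict: "clock": time; "joints": joint angles; "dq": joint speeds; "joint_efforts": joint torques, N m; "position": TCP position; "ee_rot": TCP orientation; "force": force on the tool from outside, world axes, zero at the start; "ft_torque": the same for the moment, N m; "width": opening from 0.0 (shut) to 1.0 (fully open); "gripper_force": force on a finger pad.
Only numpy, scipy, OpenCV 4.12 (cv2) and the standard library are available. Lean on these libraries where they do the work, as an engineer would, in place of code of your own. Each camera call takes 0.05 s, during which the arm holds its last target. There are 200 camera calls.

## Working session

There is one attempt and no reset: what is moved stays moved. The work goes in short steps, Python scripts to look and compute and a shell command to move; the robot and the scene stay as the last step left them, time stands still between calls to the robot, and variables do not carry over. Pictures are saved under pics/ and viewed, at most 10 in all, crops included, and the job is handed in when it is done.

```bash
mkdir -p pics; python3 - <<'E'
from cell import readout, vision, arm
import cv2,numpy as np
s=readout.observe(); print(s); print(arm.tcp_to_grasp)
for n in ("top","scene"):
    d=vision.get_image(n); cv2.imwrite(f"pics/{n}1.png",d["pixels"]); np.savez(f"{n}1.npz",**d); print(n,d["camera_matrix"],d["k1"],d["position"],d["rotation"])
E
```

```text
{'clock': 0.0, 'joints': array([-1.44460092,  0.43521902,  0.02497959,  1.57410422, -0.01158476,
        1.13400361, -0.07511036]), 'dq': array([ 6.77158997e-04, -6.06274535e-04, -1.08467268e-03,  8.10887540e-05,
        1.48264414e-04,  2.59397014e-04,  6.87188150e-05]), 'joint_efforts': array([ 1.39520571e-04, -6.67866039e+01,  9.85430516e-01, -3.14453351e+01,
       -6.04037731e-02,  4.28115728e-02,  1.69645546e-04]), 'position': array([0.14170051, 0.60819297, 0.22594477]), 'ee_rot': array([-3.58729608e-01, -3.12102211e+00,  2.49648365e-03]), 'force': array([-0.31337778, -0.43446283,  0.14817165]), 'ft_torque': array([-0.02239255, -0.04196369,  0.01068004]), 'gripper_force': 0.0, 'width': 0.9975756119032404}
-0.0188
top [[470.23889271   0.         256.49131558]
 [  0.         470.23889271 190.91493446]
 [  0.           0.           1.        ]] -0.10089342883817926 [0.29265781 0.11980423 1.33507107] [ 0.1676743  -0.17620345 -1.56781019]
scene [[394.2717556    0.         255.43070502]
 [  0.         394.2717556  199.52400315]
 [  0.           0.           1.        ]] 0.029809693539384886 [ 0.00872664 -0.1654642   0.84541024] [ 0.64411707 -0.37016244 -1.02286739]
```

View pics/top1.png

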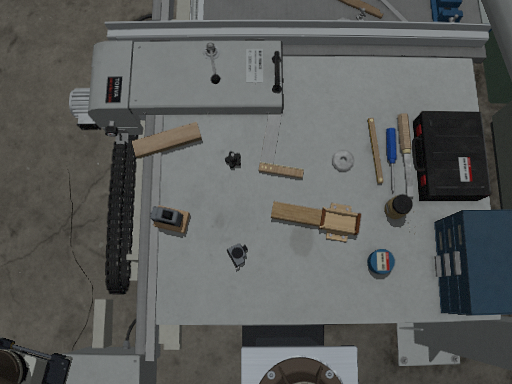

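View pics/scene1.png

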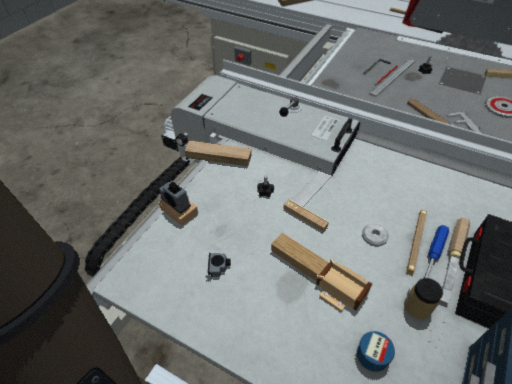

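```bash
cat > h.py <<'E'
import numpy as np,cv2
from scipy.spatial.transform import Rotation as R
def cloud(d):
    z=d["z_map"]; K=d["camera_matrix"]; h,w=z.shape
    u,v=np.meshgrid(np.arange(w),np.arange(h))
    dist=np.array([float(d["k1"]),0,0,0])
    p=cv2.undistortPoints(np.stack([u,v],-1).reshape(-1,1,2).astype(float),K,dist).reshape(h,w,2)
    c=np.stack([p[...,0]*z,-p[...,1]*z,-z],-1)
    P=c@R.from_rotvec(d["rotation"]).as_matrix().T+d["position"]
    P[z==0]=np.nan
    return P
def rect(P,m):
    q=P[m][:,:2].astype(np.float32)*1000
    return cv2.minAreaRect(q),len(q)
E
python3 - <<'E'
from h import *
T=dict(np.load("top1.npz"));S=dict(np.load("scene1.npz"))
PT=cloud(T);PS=cloud(S); np.save("PT.npy",PT);np.save("PS.npy",PS)
for (u,v) in [(300,300),(200,300),(110,250),(400,230),(200,180),(165,217),(238,255),(340,222),(300,215),(178,230),(232,160)]: print("top",u,v,PT[v,u].round(4))
for (u,v) in [(300,330),(230,220),(176,190),(340,282),(300,255)]: print("scene",u,v,PS[v,u].round(4))
a=cv2.resize(T["pixels"][190:280,135:255],None,fx=6,fy=6,interpolation=cv2.INTER_CUBIC)
b=cv2.resize(T["pixels"][190:250,260:370],None,fx=6,fy=6,interpolation=cv2.INTER_CUBIC)
c=cv2.resize(S["pixels"][170:230,150:250],None,fx=6,fy=6,interpolation=cv2.INTER_CUBIC)
cv2.imwrite("pics/cropA.png",a);cv2.imwrite("pics/cropC.png",c);cv2.imwrite("pics/cropB.png",b)
def show(P,x0,x1,y0,y1,zlo,zhi):
    m=(P[...,0]>x0)&(P[...,0]<x1)&(P[...,1]>y0)&(P[...,1]<y1)&(P[...,2]>zlo)&(P[...,2]<zhi); return rect(P,m) if m.sum()>4 else None
c=PT[217,165]
for nm,P in(("top",PT),("scene",PS)):
  for z0,z1 in((.02,.04),(.08,.1),(.1,.115)): print(nm,"tape",z0,z1,show(P,c[0]-.1,c[0]+.1,c[1]-.1,c[1]+.1,z0,z1))
E
```

```text
top 300 300 [ 0.2781 -0.0082 -0.0033]
top 200 300 [2.792e-01 2.704e-01 2.000e-04]
top 110 250 [ 0.4293  0.5682 -0.12  ]
top 400 230 [ 0.4724 -0.3019  0.0012]
top 200 180 [0.6221 0.2766 0.0032]
top 165 217 [0.4983 0.3583 0.0916]
top 238 255 [0.402  0.1641 0.0253]
top 340 222 [ 0.4926 -0.1227  0.0293]
top 300 215 [ 0.5126 -0.0099  0.033 ]
top 178 230 [0.4712 0.3317 0.0333]
top 232 160 [0.6738 0.1822 0.0329]
scene 300 330 [ 0.3562 -0.0768  0.0018]
scene 230 220 [0.5421 0.2155 0.0024]
scene 176 190 [0.4986 0.3439 0.0979]
scene 340 282 [ 0.4934 -0.1129  0.0272]
scene 300 255 [ 0.5118 -0.0028  0.0338]
top tape 0.02 0.04 (((506.76116943359375, 359.9438171386719), (101.37838745117188, 61.14630889892578), 77.4566421508789), 301)
top tape 0.08 0.1 (((506.5775146484375, 358.34307861328125), (66.84693145751953, 37.19913864135742), 74.85772705078125), 242)
top tape 0.1 0.115 (((505.8044128417969, 354.56622314453125), (23.643278121948242, 16.179838180541992), 76.92355346679688), 54)
scene tape 0.02 0.04 (((502.60986328125, 357.7215270996094), (94.99811553955078, 59.651458740234375), 78.38182067871094), 349)
scene tape 0.08 0.1 (((501.9481201171875, 355.2635192871094), (60.43900680541992, 35.588592529296875), 78.84610748291016), 226)
scene tape 0.1 0.115 (((503.2002258300781, 354.98272705078125), (23.006235122680664, 16.39478302001953), 78.73900604248047), 57)
```

View pics/cropA.png

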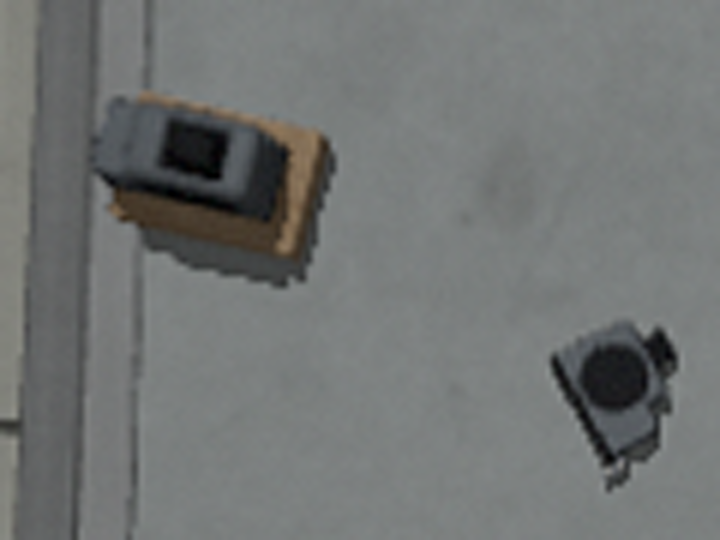

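View pics/cropC.png

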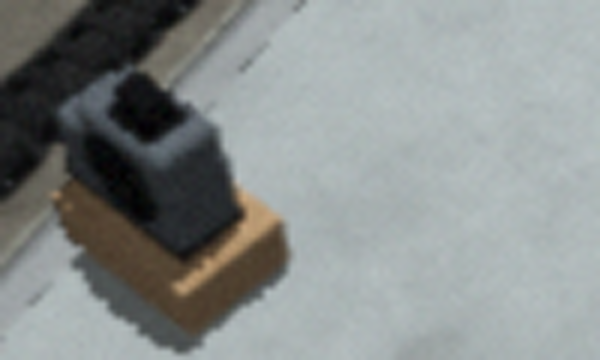

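```bash
python3 - <<'E'
from h import *
PT=np.load("PT.npy");PS=np.load("PS.npy")
for nm,P in(("top",PT),("scene",PS)):
  g=(abs(P[...,2])<.008)&(P[...,0]>.3)&(P[...,0]<.7)&(abs(P[...,1])<.3); A=np.c_[P[g][:,:2],np.ones(g.sum())]; k=np.linalg.lstsq(A,P[g][:,2],rcond=None)[0]; print(nm,"table",k)
  Z=P[...,2]-(P[...,:2]@k[:2]+k[2])
  m=(P[...,0]>.42)&(P[...,0]<.56)&(P[...,1]>-.2)&(P[...,1]<.12)
  for z0,z1 in((.022,.036),(.028,.036),(.036,.052)):
    q=m&(Z>z0)&(Z<z1); n,l,s,_=cv2.connectedComponentsWithStats(q.astype(np.uint8))
    for i in range(1,n):
      if s[i,4]>25: print(nm,z0,rect(P,l==i))
a=(PT[195:245,265:368,2]*1000); np.set_printoptions(linewidth=400)
print(a[5:48:2,48::2].round().astype(int))
E
```

```text
top table [ 0.00170143 -0.00143152 -0.0001311 ]
top 0.022 (((513.3616943359375, -49.300743103027344), (239.92413330078125, 51.336639404296875), 80.12787628173828), 1256)
top 0.028 (((518.4343872070312, -6.245452880859375), (153.6000518798828, 51.18769836425781), 82.19225311279297), 781)
top 0.028 (((514.9485473632812, -106.16289520263672), (29.48243522644043, 15.264705657958984), 81.42543029785156), 26)
top 0.036 (((497.45001220703125, -121.49566650390625), (106.85985565185547, 59.496856689453125), 79.98133850097656), 270)
scene table [ 0.00148783 -0.00117384  0.00022869]
scene 0.022 (((506.81304931640625, -50.079002380371094), (248.4040985107422, 56.98217010498047), 78.77828216552734), 1802)
scene 0.028 (((510.9540100097656, -44.65943145751953), (235.85702514648438, 49.23534393310547), 80.93297576904297), 1079)
scene 0.028 (((467.6570129394531, -114.20478820800781), (106.9386978149414, 4.7002058029174805), 79.24279022216797), 87)
scene 0.036 (((495.5076904296875, -119.3253173828125), (108.0303726196289, 60.8109245300293), 78.97370147705078), 437)
[[                   6              
[... 12371 characters left out ...]
 4                    4                    3]
 [                  -1                    1                    3                    3                    0                    0                    5                    2                    0                    1                   -1                   -1                   -4                   -2                   -5                   -2                    1                    0
                     1                   -1                    2                    3                    4                    2                   -1                    0                    2                    3]]<stdin>:12: RuntimeWarning: invalid value encountered in cast
```

View pics/cropB.png

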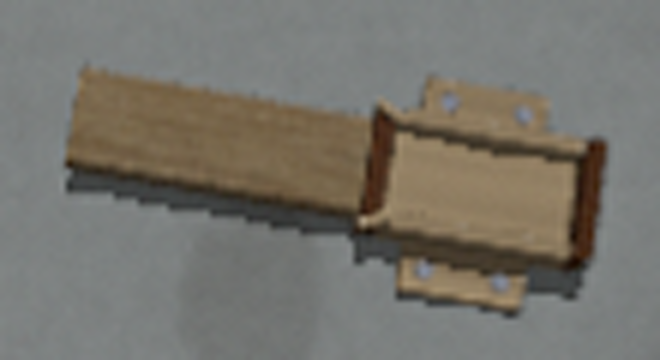

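```bash
python3 -m creep '[[-0.9,-0.37,0,0,1],[-0.9,-0.37,0,0,1],[-0.9,-0.37,0,0,1],[-0.9,-0.37,0,0,1],[-0.9,-0.37,0,0,1],[-0.9,-0.37,0,0,1],[-0.9,-0.37,0,0,1],[-0.9,-0.37,0,0,1],[-0.9,-0.37,0,0,1],[-0.9,-0.37,0,0,1],[-0.9,-0.37,0,0,1],[-0.25,0,0,1,1]]' 30
python3 -m creep '[[0,0,0,1,1],[0,0,0,1,1],[0,0,0,1,1],[0,0,0,1,1],[0,0,0,1,1],[0,0,0,1,1],[0,0,0,1,1],[0,0,0,1,1],[0,0,0,1,1],[0,0,0,1,1],[0,0,0,1,1],[0,0,0,1,1]]'
python3 -m creep '[[0,0,0,1,1],[0,0,0,1,1],[0,0,0,1,1],[0,0,0,1,1],[0,0,0,1,1],[0,0,0,1,1],[0,0,0,1,1],[0,0,0,1,1],[0,0,0,1,1],[0,0,0,0.3,1],[0,0,0,0,1]]'
python3 - <<'E'
from cell import readout, vision
from h import *
s=readout.observe(); M=R.from_rotvec(s["ee_rot"]).as_matrix(); print(s["position"],M.round(3),s["joints"].round(2))
d=vision.get_image("wrist"); np.savez("w1.npz",**d); cv2.imwrite("pics/w1.png",d["pixels"]); print(d["position"],d["rotation"],d["camera_matrix"],d["k1"])
E
```

```text
clock: 1.6
position: [0.5027, 0.3548, 0.2264]
ee_rot: [0.476, 3.104, -0.003]
force: [-0.7, 1.0, 0.3]
width: 0.998
gripper_force: 0.0
clock: 3.1
position: [0.5, 0.3579, 0.2263]
ee_rot: [-1.693, -2.646, 0.001]
force: [-0.6, 0.2, -0.5]
width: 0.997
gripper_force: 0.0
clock: 4.47
position: [0.5001, 0.358, 0.2265]
ee_rot: [2.446, 1.972, -0.001]
force: [0.2, -0.8, -0.2]
width: 0.998
gripper_force: 0.0
[0.50009466 0.35804829 0.22652994] [[ 0.212  0.977 -0.   ]
 [ 0.977 -0.212 -0.   ]
 [-0.    -0.    -1.   ]] [-1.06  0.44  0.51  1.63 -0.23  1.13 -0.7 ]
[0.51651046 0.43037575 0.38494523] [-0.27666347  0.03085966 -0.21189336] [[276.52481451   0.         254.37863682]
 [  0.         276.52481451 188.19755134]
 [  0.           0.           1.        ]] -0.015496533525903982
```

View pics/w1.png

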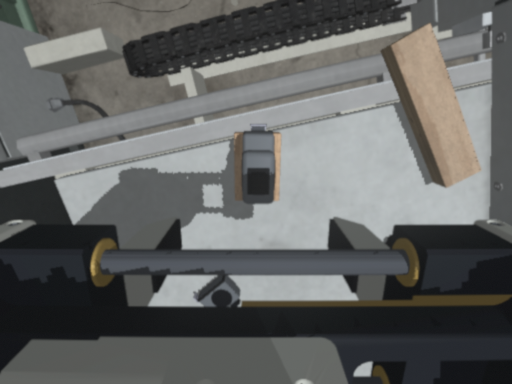

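```bash
python3 - <<'E'
from h import *
d=dict(np.load("w1.npz"));P=cloud(d);np.save("PW1.npy",P)
m=(P[...,0]>.4)&(P[...,0]<.6)&(P[...,1]>.26)&(P[...,1]<.45)
for z0,z1 in((.022,.038),(.084,.1),(.1,.116)):
  q=m&(P[...,2]>z0)&(P[...,2]<z1); print(z0,rect(P,q), np.median(P[q],0).round(4), P[q][:,2].mean())
# in tape-ish frame (yaw from button/case)
c,s=.212,.977
X=(P[...,0]-.5)*c+(P[...,1]-.358)*s; Y=-(P[...,0]-.5)*s+(P[...,1]-.358)*c
for z0,z1 in((.06,.084),(.084,.1),(.1,.116)):
  q=m&(P[...,2]>z0)&(P[...,2]<z1); print(z0,q.sum(),np.percentile(X[q],[1,50,99]).round(4),np.percentile(Y[q],[1,50,99]).round(4))
a=cv2.resize(d["pixels"][110:215,215:305],None,fx=6,fy=5.7,interpolation=cv2.INTER_CUBIC);cv2.imwrite("pics/w1c.png",a)
E
```

```text
0.022 (((505.1629943847656, 363.6522216796875), (100.86788940429688, 59.94965744018555), 78.03147888183594), 911) [0.4883 0.3657 0.0306] 0.03058327126473869
0.084 (((505.1751403808594, 358.71905517578125), (58.260108947753906, 36.478450775146484), 77.0167465209961), 1370) [0.5059 0.366  0.0921] 0.09173522730450666
0.1 (((504.4432067871094, 356.19500732421875), (21.616872787475586, 15.64168643951416), 77.83837127685547), 325) [0.5042 0.3575 0.1085] 0.10814849344909734
0.06 588 [0.0257 0.0392 0.0487] [-0.0227 -0.0045  0.0124]
0.084 1370 [-0.0268  0.0095  0.0306] [-0.0222 -0.0043  0.0134]
0.1 325 [-0.0111  0.0001  0.0098] [-0.0123 -0.0042  0.0031]
```

View pics/w1c.png

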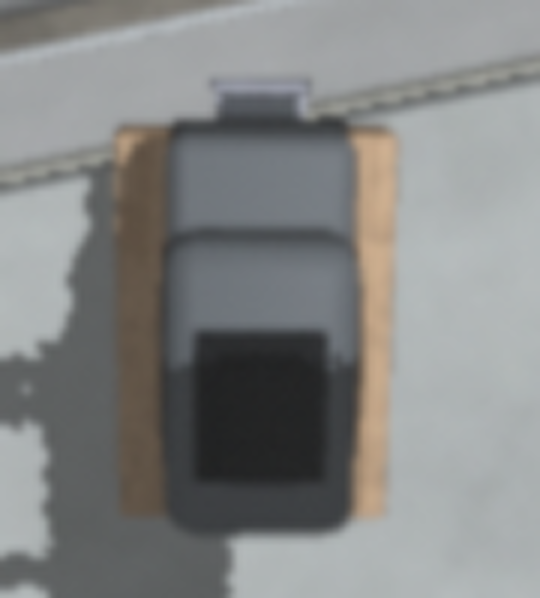

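```bash
python3 -m creep '[[0.05,0.11,0.5,0,1],[0,0,0.6,0,1],[0,0,0.6,0,1],[0,0,0.6,0,1],[0,0,0.6,0,1],[0,0,0.6,0,1],[0,0,0.5,0,1],[0,0,0.3,0,1],[0,0,0.1,0,1],[0,0,0,0,1],[0,0,0,0,0.5]]' 40
python3 -m creep '[[0,0,0,0,0.5],[0,0,0,0,0.5],[0,0,0,0,0.2],[0,0,0,0,0.2],[0,0,0,0,0.2],[0,0,0,0,0.2]]' 40
```

```text
clock: 5.9
position: [0.5054, 0.3594, 0.0514]
ee_rot: [-2.447, -1.97, -0.002]
force: [0.1, -0.5, 0.8]
width: 0.933
gripper_force: 0.0
clock: 6.65
position: [0.5048, 0.3591, 0.0507]
ee_rot: [-2.447, -1.97, 0.0]
force: [-0.1, 0.9, -1.1]
width: 0.39
gripper_force: 40.0
```

```bash
python3 -m creep '[[0,0,-0.3,0,0.2],[0,0,-0.7,0,0.2],[0,0,-1,0,0.2],[-0.4,0.1,-1,0,0.2],[-0.85,0.2,-1,0,0.2],[-0.9,0.2,-1,0,0.2],[-0.9,0.2,0,0,0.2],[-0.9,0.2,0,0,0.2],[-0.9,0.2,0,0,0.2],[-0.9,0.2,0,0,0.2],[-0.9,0.2,0,0,0.2],[-0.9,0.2,0,0,0.2]]' 40
python3 -m creep '[[-0.9,0.2,0,0,0.2],[-0.9,0.2,0,0,0.2],[-0.9,0.2,0,0,0.2],[-0.9,0.2,0,-0.5,0.2],[0,0,0,0,0.2],[0,0,0,0,0.2]]'
cat > look.py <<'E'
import sys
from cell import readout, vision
from h import *
n=sys.argv[1]
s=readout.observe(); M=R.from_rotvec(s["ee_rot"]).as_matrix(); print(s["clock"],s["position"].round(4),np.degrees(np.arctan2(M[1,0],M[0,0])),s["joints"].round(2),s["force"])
d=vision.get_image("wrist"); np.savez(n+".npz",pos=s["position"],M=M,**d); cv2.imwrite(f"pics/{n}.png",d["pixels"])
E
python3 look.py w2
```

```text
clock: 8.15
position: [0.5067, 0.048, 0.2513]
ee_rot: [-2.447, -1.97, -0.001]
force: [0.4, -0.5, -3.8]
width: 0.389
gripper_force: 40.0
clock: 8.9
position: [0.5074, -0.0977, 0.2509]
ee_rot: [-2.412, -2.012, -0.001]
force: [0.3, 0.5, -4.3]
width: 0.391
gripper_force: 40.0
8.9 [ 0.5074 -0.0977  0.2509] 79.64951083561698 [-0.45  0.26  0.69  1.84 -0.19  1.11  0.12] [ 0.30160383  0.46841651 -4.27293871]
```

View pics/w2.png

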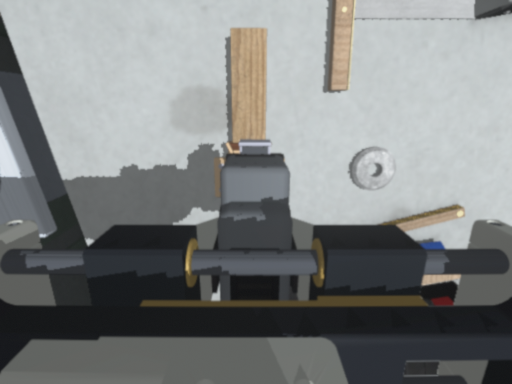

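```bash
python3 - <<'E'
from h import *
d=dict(np.load("w2.npz"));P=cloud(d);M=d["M"];pos=d["pos"]
Q=(P-pos)@M  # tool frame
def tool(mask): return Q[mask]
px=d["pixels"].astype(int); Zw=P[...,2]
w=(Q[...,0]>.03)&(Q[...,0]<.3)&(abs(Q[...,1])<.06)&(px[...,2]-px[...,0]>25)&(Zw>.022)&(Zw<.042)
n,l,s,_=cv2.connectedComponentsWithStats(w.astype(np.uint8)); i=1+np.argmax(s[1:,4]); w=l==i
print("work z",Zw[w].mean(), s[i])
# rays to plane z=.032
o=d["position"]; r=P-o; W=o+r*((.032-o[2])/r[...,2])[...,None]; QW=(W-pos)@M
for row in (40,60,80,100,120,130):
  c=np.where(w[row])[0]; print(row,c.min(),c.max(), QW[row,c.min()].round(4)[:2],QW[row,c.max()].round(4)[:2])
cc=range(235,264,4); print("far rows",[(c,np.where(w[:,c])[0].min(),QW[np.where(w[:,c])[0].min(),c][0].round(4)) for c in cc])
# tape in hand
t=(Q[...,2]>-.06)&(Q[...,2]<.03)&(abs(Q[...,1])<.03)&(Q[...,0]>.0)&(Q[...,0]<.07)
for z0,z1 in((-.045,-.03),(-.03,-.01),(-.01,.005),(.005,.03)):
  q=t&(Q[...,2]>z0)&(Q[...,2]<z1)
  if q.sum()>5: print(z0,q.sum(),np.percentile(Q[q],[1,50,99],axis=0).round(4).tolist())
print(Q[138:170:2,255].round(4)); print(px[138:170:2,255].tolist())
E
```

```text
work z 0.032515988854812876 [ 226   28   41  117 3910]
40 231 266 [ 0.1571 -0.0286] [0.1571 0.0146]
60 231 266 [ 0.1342 -0.0291] [0.1342 0.0149]
80 231 265 [ 0.1106 -0.0296] [0.1106 0.0139]
100 232 265 [ 0.0861 -0.0289] [0.0861 0.0141]
120 232 265 [ 0.0607 -0.0294] [0.0607 0.0144]
130 232 265 [ 0.0477 -0.0297] [0.0477 0.0145]
far rows [(235, np.int64(28), np.float64(0.1705)), (239, np.int64(28), np.float64(0.1705)), (243, np.int64(28), np.float64(0.1705)), (247, np.int64(28), np.float64(0.1705)), (251, np.int64(28), np.float64(0.1705)), (255, np.int64(28), np.float64(0.1705)), (259, np.int64(28), np.float64(0.1705)), (263, np.int64(28), np.float64(0.1705))]
-0.045 3623 [[0.0095, -0.0256, -0.043], [0.0203, 0.0004, -0.0408], [0.029, 0.027, -0.0305]]
-0.03 3567 [[0.0106, -0.0285, -0.0296], [0.0358, 0.0004, -0.0236], [0.0469, 0.0286, -0.0107]]
-0.01 345 [[0.0107, -0.028, -0.0099], [0.0467, 0.0009, -0.0047], [0.0471, 0.0288, 0.0049]]
0.005 671 [[0.0454, -0.0166, 0.0051], [0.0503, 0.0009, 0.01], [0.0553, 0.0178, 0.0215]]
[[ 0.0372  0.0012  0.218 ]
 [ 0.0553  0.0009  0.0202]
 [ 0.0552  0.0009  0.0097]
 [ 0.0541  0.0009  0.0093]
 [ 0.0527  0.0009  0.0102]
 [ 0.0517  0.0009  0.0092]
 [ 0.0503  0.0009  0.0101]
 [ 0.0491  0.0009  0.0098]
 [ 0.0479  0.0009  0.01  ]
 [ 0.0473  0.0009  0.0058]
 [ 0.047   0.0009  0.0006]
 [ 0.0468  0.0009 -0.005 ]
 [ 0.0467  0.0009 -0.0103]
 [ 0.047   0.0009 -0.0174]
 [ 0.0465  0.0009 -0.0203]
 [ 0.0458  0.0009 -0.0222]]
[[124, 151, 173], [116, 114, 117], [172, 159, 157], [212, 196, 192], [137, 128, 125], [105, 99, 96], [107, 100, 96], [104, 98, 94], [77, 74, 71], [61, 59, 58], [74, 72, 69], [75, 73, 70], [74, 71, 68], [76, 73, 71], [91, 87, 83], [113, 108, 104]]
```

```bash
python3 -m creep '[[0.5,-0.05,0.1,0,0.2],[0.8,-0.05,0.5,0,0.2],[0.8,-0.05,0.8,0,0.2],[0.7,-0.04,0.8,0,0.2],[0.35,0,0.8,0,0.2],[0,0,0.8,0,0.2],[0,0,0.5,0,0.2],[0,0,0.3,0,0.2],[0,0,0.2,0,0.2],[0,0,0.05,0,0.2],[0,0,0,0,0.2]]'
python3 look.py w3
```

```text
clock: 10.32
position: [0.523, 0.0274, 0.0572]
ee_rot: [2.412, 2.013, 0.001]
force: [-0.6, -0.6, -2.1]
width: 0.391
gripper_force: 40.0
10.325 [0.523  0.0274 0.0572] 79.68791508471975 [-0.52  0.52  0.51  2.03 -0.39  0.68  0.06] [-0.55873337 -0.61925429 -2.13333675]
```

View pics/w3.png

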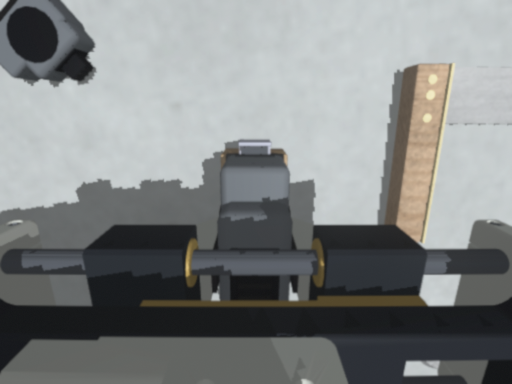

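```bash
python3 - <<'E'
from h import *
d=dict(np.load("w3.npz"));P=cloud(d);M=d["M"];pos=d["pos"];px=d["pixels"].astype(int)
o=d["position"]; r=P-o; W=o+r*((.032-o[2])/r[...,2])[...,None]; Q=(W-pos)@M; T=(P-pos)@M
w=(px[...,2]-px[...,0]>25)&(np.arange(384)[:,None]>135)&(np.arange(384)[:,None]<175)
w[:,:210]=0;w[:,300:]=0
for c in (222,224,226,230,236,274,280,283,285,287):
  k=np.where(w[:,c])[0]
  if len(k): print(c,k.min(),Q[k.min(),c].round(4),P[k.min(),c].round(4))
for row in (152,156,160,164): 
  k=np.where(w[row])[0]; print(row,k.min(),k.max(),Q[row,k.min()].round(4),Q[row,k.max()].round(4))
print(T[138:150:2,255].round(4))
E
```

```text
222 154 [ 0.0455 -0.0211  0.0252] [0.5102 0.0758 0.0306]
224 155 [ 0.0448 -0.0198  0.0252] [0.5115 0.075  0.0318]
280 151 [0.0475 0.0175 0.0252] [0.5498 0.0686 0.0168]
283 152 [0.0469 0.0196 0.0252] [0.5514 0.0684 0.0219]
285 154 [0.0455 0.0209 0.0252] [0.5519 0.0682 0.0304]
152 280 283 [0.0469 0.0176 0.0252] [0.0469 0.0196 0.0252]
156 221 286 [ 0.0442 -0.0218  0.0252] [0.0442 0.0216 0.0252]
160 223 286 [ 0.0415 -0.0206  0.0252] [0.0415 0.0217 0.0252]
164 286 286 [0.0388 0.0218 0.0252] [0.0388 0.0218 0.0252]
[[0.053  0.0009 0.0564]
 [0.0552 0.0009 0.0209]
 [0.0552 0.0009 0.01  ]
 [0.0541 0.0009 0.0087]
 [0.0529 0.0009 0.0091]
 [0.0515 0.0009 0.0101]]
```

```bash
python3 -m creep '[[0,0,0.05,0,0.2],[0,0,0.03,0,0.2],[-0.08,0,0,0,0.2],[-0.08,0,0,0,0.2],[-0.08,0,0,0,0.2],[-0.08,0,0,0,0.2],[-0.08,0,0,0,0.2],[0,0,0,0,0.2]]'
python3 look.py w4
```

```text
clock: 11.38
position: [0.5197, 0.0114, 0.0535]
ee_rot: [-2.412, -2.012, -0.0]
force: [0.5, 2.6, -3.2]
width: 0.39
gripper_force: 40.0
11.375 [0.5197 0.0114 0.0535] 79.66710647446745 [-0.49  0.52  0.5   2.04 -0.4   0.67  0.09] [ 0.52396971  2.56471446 -3.15334778]
```

```bash
python3 -m creep '[[-0.15,0,0,0,0.2],[-0.3,0,0,0,0.2],[-0.35,0,0,0,0.2],[-0.4,0,0,0,0.2],[-0.4,0,0,0,0.2],[-0.4,0,0,0,0.2],[-0.4,0,0,0,0.2],[-0.35,0,0,0,0.2],[-0.25,0,0,0,0.2],[-0.2,0,0,0,0.2],[-0.1,0,0,0,0.2],[0,0,0,0,0.2]]'
python3 look.py w5
```

```text
clock: 12.92
position: [0.4961, -0.1183, 0.0535]
ee_rot: [-2.412, -2.013, -0.0]
force: [0.1, 4.9, -3.3]
width: 0.39
gripper_force: 40.0
12.925 [ 0.4961 -0.1183  0.0535] 79.68258893338357 [-0.23  0.51  0.49  2.06 -0.39  0.66  0.34] [ 0.14021337  4.88376139 -3.29086471]
```

View pics/w5.png

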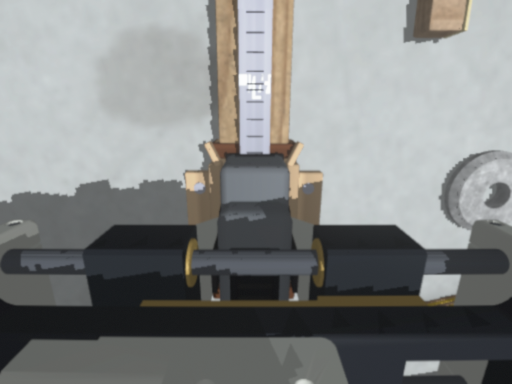

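```bash
python3 -m creep '[[-0.05,0,0,0,0.2],[-0.05,0,0,0,0.2],[-0.05,0,0,0,0.2],[-0.05,0,0,0,0.2],[0,0,0,0,0.2],[0,0,0.03,0,0.2],[0,0,0.03,0,0.2],[0,0,0.01,0,0.2],[0,0,0,0,0.2]]'
```

```text
clock: 14.1
position: [0.495, -0.1262, 0.0509]
ee_rot: [2.412, 2.012, 0.001]
force: [0.7, 4.8, 0.3]
width: 0.394
gripper_force: 40.0
```

```bash
python3 -m creep '[[0,0,-0.05,0,0.2],[-0.05,0,0,0,0.2],[0,0,0,0,0.2]]'; python3 -m creep '[[-0.05,0,0,0,0.2],[0,0,0,0,0.2]]'; python3 look.py w6; python3 - <<'E'
from h import *
d=dict(np.load("w6.npz"));cv2.imwrite("pics/w6c.png",cv2.resize(d["pixels"][120:310,170:340],None,fx=3.5,fy=3.1,interpolation=cv2.INTER_CUBIC))
E
```

```text
clock: 14.48
position: [0.4941, -0.1283, 0.0526]
ee_rot: [2.412, 2.013, -0.001]
force: [0.9, 4.5, -3.3]
width: 0.387
gripper_force: 40.0
clock: 14.72
position: [0.4939, -0.1301, 0.0526]
ee_rot: [-2.412, -2.013, 0.0]
force: [1.1, 4.5, -3.3]
width: 0.392
gripper_force: 40.0
14.725 [ 0.4939 -0.1301  0.0526] 79.68567342780837 [-0.21  0.51  0.49  2.06 -0.39  0.66  0.36] [ 1.12800125  4.52730251 -3.27951407]
```

View pics/w6c.png

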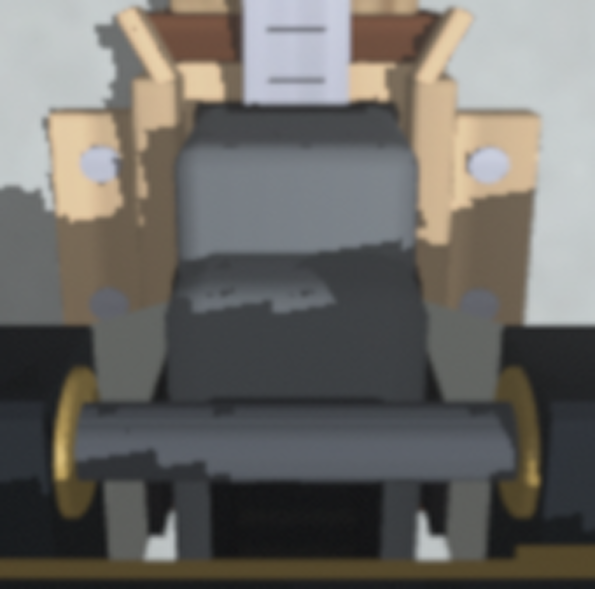

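```bash
python3 - <<'E'
from h import *
for n in ("w2","w3","w5","w6"):
  d=dict(np.load(n+".npz"));P=cloud(d);T=(P-d["pos"])@d["M"]
  # front deck: sample profile at column 255
  rows=np.arange(136,210,3) 
  q=(T[...,0]>.033)&(T[...,0]<.045)&(abs(T[...,1])<.014)&(T[...,2]<-.018)&(T[...,2]>-.03)
  k=np.polyfit(T[q][:,0],T[q][:,2],1); 
  f=(T[...,2]>-.012)&(T[...,2]<.003)&(abs(T[...,1])<.012)&(T[...,0]>.03)&(T[...,0]<.06)
  kf=np.polyfit(T[f][:,2],T[f][:,0],1)
  print(n,"deck z",np.polyval(k,.039).round(4),"slope",k[0].round(3),"front x at z=0",kf[1].round(4),"slope",kf[0].round(3))
d=dict(np.load("w6.npz"));P=cloud(d);T=(P-d["pos"])@d["M"]
for c in (225,232,279,286): print(c,[(r,T[r,c].round(3).tolist(),round(float(P[r,c,2]),3),d["pixels"][r,c].tolist()) for r in range(120,160,3)])
E
```

```text
w2 deck z -0.0239 slope 0.039 front x at z=0 0.0468 slope -0.001
w3 deck z -0.0238 slope 0.047 front x at z=0 0.0468 slope -0.001
w5 deck z -0.0239 slope 0.031 front x at z=0 0.0468 slope 0.001
w6 deck z -0.0242 slope 0.025 front x at z=0 0.0471 slope 0.011
225 [(120, [0.068, -0.018, 0.02], 0.032, [126, 158, 182]), (123, [0.066, -0.018, 0.02], 0.032, [113, 141, 162]), (126, [0.064, -0.018, 0.021], 0.031, [67, 84, 117]), (129, [0.062, -0.018, 0.021], 0.031, [66, 83, 115]), (132, [0.06, -0.018, 0.022], 0.031, [63, 78, 110]), (135, [0.058, -0.018, 0.021], 0.032, [63, 78, 108]), (138, [0.057, -0.018, 0.021], 0.031, [64, 80, 108]), (141, [0.054, -0.019, 0.026], 0.027, [159, 194, 221]), (144, [0.052, -0.019, 0.026], 0.027, [167, 204, 228]), (147, [0.05, -0.019, 0.026], 0.027, [166, 203, 227]), (150, [0.048, -0.019, 0.027], 0.026, [163, 199, 224]), (153, [0.046, -0.019, 0.027], 0.026, [83, 99, 112]), (156, [0.046, -0.018, 0.015], 0.038, [67, 76, 84]), (159, [0.042, -0.019, 0.026], 0.026, [70, 78, 85])]
232 [(120, [0.068, -0.014, 0.02], 0.033, [129, 161, 185]), (123, [0.066, -0.014, 0.021], 
[... 1422 characters left out ...]
9], 0.033, [132, 165, 190]), (123, [0.066, 0.02, 0.021], 0.032, [121, 151, 175]), (126, [0.064, 0.021, 0.021], 0.032, [67, 83, 116]), (129, [0.062, 0.02, 0.02], 0.032, [68, 85, 118]), (132, [0.06, 0.021, 0.02], 0.032, [64, 79, 110]), (135, [0.058, 0.021, 0.021], 0.032, [63, 79, 108]), (138, [0.056, 0.021, 0.022], 0.031, [52, 61, 78]), (141, [0.054, 0.021, 0.027], 0.026, [86, 102, 116]), (144, [0.052, 0.021, 0.025], 0.028, [81, 96, 108]), (147, [0.051, 0.021, 0.021], 0.032, [77, 92, 103]), (150, [0.049, 0.021, 0.021], 0.031, [77, 92, 103]), (153, [0.047, 0.021, 0.021], 0.032, [76, 90, 101]), (156, [0.045, 0.021, 0.02], 0.032, [76, 90, 101]), (159, [0.043, 0.021, 0.019], 0.034, [76, 89, 101])]
```

```bash
python3 - <<'E'
from h import *
for n in ("w5","w6"):
  d=dict(np.load(n+".npz"));P=cloud(d);T=(P-d["pos"])@d["M"];o=d["position"]
  for r in range(150,200,6):
    # print profile Y,z across both sides
    L=[(c,round(T[r,c,0]*1e3),round(T[r,c,1]*1e3,1),round(P[r,c,2]*1e3)) for c in range(204,226,2)]
    G=[(c,round(T[r,c,1]*1e3,1),round(P[r,c,2]*1e3)) for c in range(284,308,2)]
    if n=="w6": print(r,L,G,sep="\n  ")
  for lo,hi,nm in((-.04,-.017,"L"),(.017,.04,"R")):
    m=(P[...,2]>.036)&(P[...,2]<.045)&(T[...,0]>.015)&(T[...,0]<.05)&(T[...,1]>lo)&(T[...,1]<hi)
    print(n,nm,m.sum(),np.percentile(T[m][:,1],[2,20,50,80,98]).round(4) if m.any() else "")
E
```

```text
Traceback (most recent call last):
ValueError: cannot convert float NaN to integer
```

```bash
python3 - <<'E'
from h import *
for n in ("w5","w6"):
  d=dict(np.load(n+".npz"));P=np.nan_to_num(cloud(d));T=(P-d["pos"])@d["M"]
  for r in range(150,196,9):
    L=[(c,round(T[r,c,0]*1e3),round(T[r,c,1]*1e3,1),round(P[r,c,2]*1e3)) for c in range(206,226,2)]
    G=[(c,round(T[r,c,1]*1e3,1),round(P[r,c,2]*1e3)) for c in range(284,304,2)]
    if n=="w6": print(r,L,G,sep="\n  ")
  for lo,hi,nm in((-.04,-.017,"L"),(.017,.04,"R")):
    for a,b in((.02,.03),(.03,.04),(.04,.05)):
      m=(P[...,2]>.0365)&(P[...,2]<.044)&(T[...,0]>a)&(T[...,0]<b)&(T[...,1]>lo)&(T[...,1]<hi)
      print(n,nm,a,m.sum(),np.percentile(T[m][:,1],[2,20,50,80,98]).round(4) if m.any() else "")
E
```

```text
w5 L 0.02 161 [-0.0289 -0.0274 -0.0254 -0.0231 -0.0218]
w5 L 0.03 179 [-0.0286 -0.0272 -0.0251 -0.0228 -0.0213]
w5 L 0.04 146 [-0.0284 -0.0267 -0.0248 -0.023  -0.0173]
w5 R 0.02 132 [0.0229 0.0241 0.0256 0.0274 0.0288]
w5 R 0.03 154 [0.0219 0.0237 0.0256 0.0275 0.0287]
w5 R 0.04 151 [0.0177 0.0224 0.0247 0.0265 0.0284]
150
  [(206, 45, np.float64(-36.3), 1), (208, 50, np.float64(-28.2), 40), (210, 50, np.float64(-26.9), 41), (212, 50, np.float64(-25.7), 41), (214, 50, np.float64(-24.5), 40), (216, 50, np.float64(-23.2), 41), (218, 50, np.float64(-22.2), 39), (220, 50, np.float64(-20.9), 40), (222, 48, np.float64(-20.9), 29), (224, 48, np.float64(-19.8), 27)]
  [(284, np.float64(20.3), 26), (286, np.float64(21.0), 31), (288, np.float64(21.3), 40), (290, np.float64(22.5), 40), (292, np.float64(23.7), 41), (294, np.float64(24.8), 41), (296, np.float64(26.3), 40), (298, np.float64(27.5), 40), (300, np.float64(28.6), 41), (302, np.float64(36.9), 0)]
159
  [(206, 39, np.float64(-35.0), 11), (208, 44, np.float64(-28.5), 40), (210, 44, np.float64(-27.2), 41), (212, 44, np.float64(-25.9), 41)
[... 2678 characters left out ...]
oat64(-17.5), 73), (222, 32, np.float64(-16.1), 76), (224, 33, np.float64(-14.9), 78)]
  [(284, np.float64(15.6), 77), (286, np.float64(16.6), 77), (288, np.float64(18.0), 74), (290, np.float64(23.5), 40), (292, np.float64(24.7), 41), (294, np.float64(26.2), 40), (296, np.float64(27.4), 40), (298, np.float64(28.9), 39), (300, np.float64(35.1), 11), (302, np.float64(36.5), 11)]
w6 L 0.02 161 [-0.0288 -0.0274 -0.0253 -0.0233 -0.0221]
w6 L 0.03 178 [-0.0289 -0.0272 -0.0251 -0.0229 -0.0213]
w6 L 0.04 211 [-0.0286 -0.0271 -0.0246 -0.0221 -0.0175]
w6 R 0.02 144 [0.0227 0.0239 0.0258 0.0275 0.0287]
w6 R 0.03 157 [0.0221 0.0237 0.0256 0.0275 0.0288]
w6 R 0.04 226 [0.0177 0.0215 0.0243 0.027  0.0288]
```

```bash
python3 -m creep '[[0.05,0,0,0,0.2],[0.04,0,0,0,0.2],[0,0,0.04,0,0.2],[0,0,0.03,0,0.2],[0,0,0,0,0.2],[0,0,0,0,0.2]]'; python3 -m creep '[[0,0,0.03,0,0.2],[0,0,0,0,0.2]]'
```

```text
clock: 15.52
position: [0.4947, -0.1265, 0.05]
ee_rot: [2.412, 2.013, 0.0]
force: [1.3, 5.3, -0.6]
width: 0.388
gripper_force: 40.0
clock: 15.78
position: [0.4948, -0.1266, 0.0487]
ee_rot: [2.412, 2.013, 0.0]
force: [1.0, 4.9, 0.6]
width: 0.389
gripper_force: 40.0
```

```bash
python3 -m creep '[[0,0,0.03,0,0.2],[0,0,0,0,0.2]]'; python3 -m creep '[[0,0,0.02,0,0.2],[0,0,0,0,0.2]]'
```

```text
clock: 16.02
position: [0.4948, -0.1266, 0.0475]
ee_rot: [2.412, 2.013, 0.0]
force: [1.2, 4.6, -0.9]
width: 0.392
gripper_force: 40.0
clock: 16.27
position: [0.4948, -0.1265, 0.0473]
ee_rot: [-2.412, -2.013, -0.001]
force: [-1.6, 7.2, 11.9]
width: 0.39
gripper_force: 40.0
```

```bash
python3 -m creep '[[0,0,0.02,0,0.2],[0,0,0,0,0.2]]'
```

```text
clock: 16.52
position: [0.4949, -0.1265, 0.0472]
ee_rot: [-2.412, -2.013, -0.002]
force: [-4.9, 7.6, 24.3]
width: 0.387
gripper_force: 40.0
```

```bash
python3 -m creep '[[0,0,-0.03,0,0.2],[0.05,0,0,0,0.2],[0.04,0,0,0,0.2],[0,0,0,0,0.2]]'; python3 -m creep '[[0.02,0,0,0,0.2],[0.02,0,0,0,0.2],[0,0,0,0,0.2]]'
```

```text
clock: 17.02
position: [0.4955, -0.1236, 0.0474]
ee_rot: [2.412, 2.012, -0.0]
force: [-0.0, 2.8, 5.5]
width: 0.388
gripper_force: 40.0
clock: 17.4
position: [0.4956, -0.1234, 0.0474]
ee_rot: [2.412, 2.01, -0.001]
force: [-2.0, -2.7, 4.3]
width: 0.392
gripper_force: 40.0
```

```bash
python3 -m creep '[[0,0,0,0,0.4],[0,0,0,0,0.45],[0,0,0,0,0.6],[0,0,0,0,0.7],[0,0,0,0,0.7],[0,0,0,0,0.7],[0,0,-0.3,0,0.7],[0,0,-0.7,0,0.7],[0,0,-0.9,0,0.7],[0,0,-0.9,0,0.3],[0,0,-0.4,0,0],[0,0,0,0,0]]'; python3 -m creep '[[0,0,0,0,0],[0,0,0,0,0]]'
python3 look.py w7;  python3 - <<'E'
from h import *
d=dict(np.load("w7.npz"));P=np.nan_to_num(cloud(d));T=(P-d["pos"])@d["M"]
cv2.imwrite("pics/w7c.png",cv2.resize(d["pixels"][0:300,130:390],None,fx=2,fy=2))
m=(T[...,0]>-.06)&(T[...,0]<.06)&(abs(T[...,1])<.04)
for z0,z1 in((.065,.078),(.08,.095),(.095,.115)):
  q=m&(P[...,2]>z0)&(P[...,2]<z1)
  if q.sum()>9: print(z0,q.sum(),np.percentile(T[q][:,:2],[1,50,99],axis=0).round(4).tolist(),np.median(P[q],0).round(4))
E
```

```text
clock: 18.9
position: [0.4961, -0.1214, 0.176]
ee_rot: [2.411, 2.012, 0.003]
force: [-0.8, 1.2, -0.4]
width: 0.421
gripper_force: 0.0
clock: 19.15
position: [0.4948, -0.1213, 0.174]
ee_rot: [-2.411, -2.012, 0.003]
force: [-0.3, -0.7, 0.0]
width: 0.208
gripper_force: 0.0
19.15 [ 0.4948 -0.1213  0.174 ] 79.67979088032672 [-0.33  0.33  0.61  1.95 -0.24  0.93  0.21] [-0.33445314 -0.6571664   0.04963872]
0.065 830 [[0.0227, -0.0162], [0.0356, 0.0019], [0.0453, 0.0193]] [ 0.5026 -0.0865  0.0721]
0.08 1858 [[-0.0314, -0.0167], [0.0063, 0.0019], [0.0267, 0.0196]] [ 0.4974 -0.1154  0.0889]
0.095 464 [[-0.0154, -0.006], [-0.0034, 0.0019], [0.0055, 0.0089]] [ 0.4955 -0.1249  0.1051]
```

View pics/w7c.png

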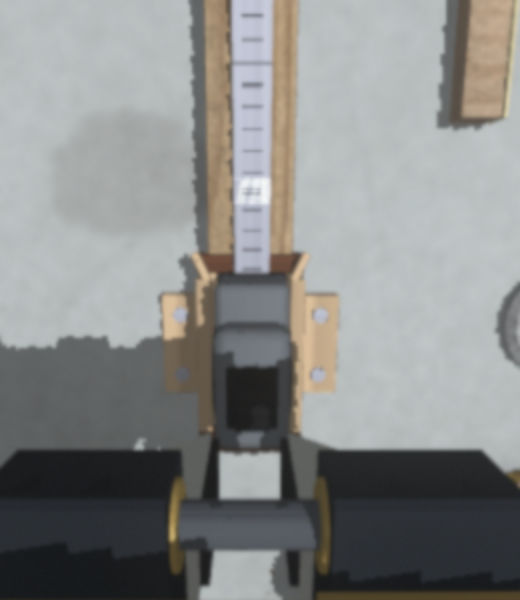

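```bash
python3 -m creep '[[-0.12,0.04,0,0,0],[0,0,0.4,0,0],[0,0,0.5,0,0],[0,0,0.4,0,0],[0,0,0.2,0,0],[0,0,0.05,0,0],[0,0,0,0,0],[0,0,0,0,0]]' 20
```

```text
clock: 20.2
position: [0.4967, -0.1265, 0.1136]
ee_rot: [2.412, 2.012, 0.001]
force: [0.4, 0.5, 0.4]
width: 0.003
gripper_force: 0.0
```

```bash
python3 -m creep '[[0,0,0.1,0,0],[0,0,0.08,0,0],[0,0,0,0,0]]'; python3 -m creep '[[0,0,0.03,0,0],[0,0,0,0,0]]'; python3 -m creep '[[0,0,0.03,0,0],[0,0,0,0,0]]'
```

```text
clock: 20.58
position: [0.4961, -0.1264, 0.1056]
ee_rot: [-2.412, -2.013, 0.001]
force: [-0.8, -0.0, -0.0]
width: 0.001
gripper_force: 0.0
clock: 20.82
position: [0.4966, -0.1265, 0.105]
ee_rot: [2.412, 2.013, 0.001]
force: [-1.3, -0.2, 4.7]
width: 0.011
gripper_force: 2.1
clock: 21.08
position: [0.4967, -0.1265, 0.104]
ee_rot: [2.412, 2.012, 0.001]
force: [-1.4, 1.2, 7.0]
width: 0.007
gripper_force: 3.4
```

```bash
python3 -m creep '[[0,0,0.025,0,0],[0,0,0,0,0]]'; python3 -m creep '[[0,0,0.025,0,0],[0,0,0,0,0]]'
```

```text
clock: 21.32
position: [0.4967, -0.1265, 0.1031]
ee_rot: [2.412, 2.012, 0.001]
force: [-1.8, 0.2, 7.2]
width: 0.002
gripper_force: 3.7
clock: 21.58
position: [0.4967, -0.1265, 0.1021]
ee_rot: [2.412, 2.012, 0.001]
force: [-1.2, 0.5, 7.7]
width: 0.005
gripper_force: 3.7
```

```bash
python3 -m creep '[[0,0,0.02,0,0],[0,0,0,0,0]]'
```

```text
clock: 21.82
position: [0.4967, -0.1265, 0.1013]
ee_rot: [2.412, 2.012, 0.002]
force: [-1.7, 1.5, 6.9]
width: 0.003
gripper_force: 3.8
```

```bash
python3 -m creep '[[0,0,0.02,0,0],[0,0,0,0,0]]'
```

```text
clock: 22.08
position: [0.4967, -0.1265, 0.1005]
ee_rot: [2.412, 2.012, 0.002]
force: [-2.4, 1.7, 7.6]
width: 0.004
gripper_force: 3.8
```

```bash
python3 -m creep '[[0,0,0.015,0,0],[0,0,0,0,0]]';python3 -m creep '[[0,0,0.015,0,0],[0,0,0,0,0]]'
```

```text
clock: 22.32
position: [0.4968, -0.1264, 0.0999]
ee_rot: [2.412, 2.012, 0.002]
force: [-1.5, 0.8, 7.8]
width: 0.003
gripper_force: 4.0
clock: 22.58
position: [0.4967, -0.1264, 0.0993]
ee_rot: [2.412, 2.012, 0.002]
force: [-1.6, 0.6, 7.8]
width: 0.003
gripper_force: 4.0
```

```bash
python3 -m creep '[[0,0,0.015,0,0],[0,0,0,0,0]]'
```

```text
clock: 22.82
position: [0.4967, -0.1264, 0.0987]
ee_rot: [2.412, 2.013, 0.002]
force: [-1.8, 1.3, 7.1]
width: 0.005
gripper_force: 4.0
```

```bash
python3 -m creep '[[0,0,0.015,0,0],[0,0,0,0,0]]';python3 -m creep '[[0,0,0.012,0,0],[0,0,0,0,0]]'
```

```text
clock: 23.08
position: [0.4967, -0.1264, 0.0981]
ee_rot: [2.412, 2.013, 0.002]
force: [-1.3, 1.2, 8.5]
width: 0.003
gripper_force: 4.0
clock: 23.32
position: [0.4967, -0.1264, 0.0976]
ee_rot: [2.412, 2.013, 0.002]
force: [-1.3, 1.5, 8.7]
width: 0.003
gripper_force: 4.0
```

```bash
python3 -m creep '[[0,0,0.015,0,0],[0,0,0,0,0]]'
```

```text
clock: 23.58
position: [0.4967, -0.1264, 0.097]
ee_rot: [2.412, 2.013, 0.002]
force: [-2.5, 1.0, 9.0]
width: 0.003
gripper_force: 4.1
```

```bash
python3 -m creep '[[0,0,0.015,0,0],[0,0,0,0,0]]'; python3 -m creep '[[0,0,0.01,0,0],[0,0,0,0,0]]'
```

```text
clock: 23.82
position: [0.4969, -0.1264, 0.0966]
ee_rot: [2.412, 2.012, 0.002]
force: [-1.2, 1.4, 10.0]
width: 0.003
gripper_force: 5.3
clock: 24.08
position: [0.4971, -0.1264, 0.0964]
ee_rot: [2.412, 2.012, 0.003]
force: [-2.0, 1.2, 12.4]
width: 0.003
gripper_force: 6.3
```

```bash
python3 -m creep '[[0,0,0.01,0,0],[0,0,0,0,0]]'
```

```text
clock: 24.32
position: [0.4972, -0.1264, 0.0962]
ee_rot: [2.411, 2.012, 0.003]
force: [-2.5, 2.3, 14.4]
width: 0.006
gripper_force: 7.2
```

```bash
python3 -m creep '[[0,0,0.01,0,0],[0,0,0,0,0]]'; python3 -m creep '[[0,0,0.005,0,0],[0,0,0,0,0]]'
```

```text
clock: 24.58
position: [0.4974, -0.1262, 0.0959]
ee_rot: [2.411, 2.013, 0.004]
force: [-2.3, 1.9, 15.8]
width: 0.005
gripper_force: 8.0
clock: 24.82
position: [0.4975, -0.1261, 0.0957]
ee_rot: [2.411, 2.013, 0.004]
force: [-2.3, 3.4, 16.5]
width: 0.003
gripper_force: 8.6
```

```bash
python3 -m creep '[[0,0,0.005,0,0],[0,0,0,0,0]]'
```

```text
clock: 25.08
position: [0.4976, -0.126, 0.0956]
ee_rot: [2.411, 2.013, 0.004]
force: [-3.0, 3.1, 17.2]
width: 0.004
gripper_force: 8.9
```

Firm bite at about 17 N, so I'll lift straight off and check numerically.

```bash
python3 -m creep '[[0,0,-0.1,0,0],[0,0,-0.4,0,0],[0,0,-0.8,0,0],[0,0,-0.9,0,0],[0,0,-0.5,0,0],[0,0,0,0,0],[0,0,0,0,0],[0,0,0,0,0]]'
python3 look.py w8;  python3 - <<'E'
from h import *
from cell import vision
d=dict(np.load("w8.npz"));P=np.nan_to_num(cloud(d));T=(P-d["pos"])@d["M"]
m=(T[...,0]>-.06)&(T[...,0]<.06)&(abs(T[...,1])<.04)
for z0,z1 in((.065,.078),(.08,.091),(.092,.115)):
  q=m&(P[...,2]>z0)&(P[...,2]<z1)
  if q.sum()>9: print(z0,q.sum(),np.percentile(T[q][:,:2],[1,50,99],axis=0).round(4).tolist(),np.median(P[q],0).round(4))
t=vision.get_image("top");o=np.load("top1.npz")["pixels"]
w=(t["pixels"].astype(int)[195:250,262:335]); PT=np.nan_to_num(cloud(t))
# bystanders unchanged?
for nm,(r0,r1,c0,c1) in dict(knob=(148,172,222,244),square=(112,180,255,310),flange=(145,176,328,358),minitape=(238,274,225,252),block=(200,240,145,192)).items():
  a=t["pixels"][r0:r1,c0:c1].astype(int);b=o[r0:r1,c0:c1].astype(int);print(nm,abs(a-b).max(-1).mean().round(2))
# blade row along work & far end in top image: white pixels and wood end
px=t["pixels"].astype(int); bl=(px.min(-1)>140)[195:240,262:330]; k=np.argwhere(bl); print("blade px",len(k), k.min(0)+[195,262] if len(k) else "")
wd=(px[...,2]-px[...,0]>25); k=np.where(wd[195:240,255:300].any(0))[0]; k0=np.where(((o.astype(int)[...,2]-o.astype(int)[...,0])>25)[195:240,255:300].any(0))[0]; print("work end col",k.min()+255,"before",k0.min()+255)
E
```

```text
clock: 26.08
position: [0.4957, -0.1263, 0.2014]
ee_rot: [-2.411, -2.012, 0.002]
force: [-0.5, 0.1, -0.2]
width: 0.004
gripper_force: 0.0
26.075 [ 0.4957 -0.1263  0.2014] 79.68389581836864 [-0.35  0.3   0.63  1.92 -0.21  0.99  0.2 ] [-0.5107951   0.12703871 -0.19756476]
0.065 682 [[0.0272, -0.0179], [0.0407, -0.0], [0.0504, 0.0179]] [ 0.5029 -0.0864  0.0713]
0.08 1563 [[-0.0272, -0.0185], [0.0096, 0.0], [0.032, 0.0184]] [ 0.497  -0.1169  0.0885]
0.092 350 [[-0.0106, -0.008], [0.0011, 0.0], [0.0113, 0.0075]] [ 0.4954 -0.1252  0.0958]
knob 12.12
square 14.67
flange 20.88
minitape 13.02
block 40.14
blade px 523 [195 262]
work end col 271 before 271
```

```bash
python3 -c "
from cell import sign_off
print(sign_off())"
```

```text
the job is handed in; nothing more can be done
None
```

The job is handed in at about 26 s: the tape is hooked on the offcut's far end and stretched, its case is fully down in the shoe's pocket, and the lock was pressed to a firm bite at about 17 N; I viewed 12 pictures against the limit of 10, and the last look at the hook and the bystanders was rough.

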